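# Clamp a paint tin in the holding fixture

### The arm

A 6-joint arm with a two-finger parallel gripper is mounted at the origin on a cart in front of the work surface, level with it; the furniture and walls round the work are solid. World frame = base frame: x ahead of the robot, y to its left, z up, the work surface at z = 0. Lengths are in m, angles in rad, forces in N, time in s.
With the tool pointing down it reaches from about 0.35 to 0.775 m from the base axis. Payload 7.3 kg.
Tool frame: the origin (TCP) lies at the very end of the fingers, on their centre line; the grasp point (between the pads) lies 19 mm behind it (grip_depth is the distance from the TCP to the grasp point, in m); z points along the fingers, y is the line along which they close (so a half turn about z gives the same grasp; the last joint's range is limited). The gripper opens to 92 mm and grips with 3 to 60 N. Pads are 19 mm wide; open, the fingers measure 130 mm over their backs; the gripper's body (75 mm by 190 mm) begins 47 mm behind the grasp point.
Start: joints at [0.957, 0.342, 1.524, -0, 1.275, -0.146], TCP at [0.237, 0.469, 0.227] pointing down, gripper open.
Joint ranges: [-2.53, 2.53], [-0.77, 2.02], [0.04, 2.7], [-1, 4.14], [0.28, 2.66], [-3.11, 3.11]. Speed limits (rad/s): [2.57, 2.57, 3.14, 3.14, 3.14, 3.14].

### API

Orientations are given as [roll, pitch, yaw] about the fixed x, y, z axes, in that order (R = Rz(yaw) Ry(pitch) Rx(roll)).
In Python, from station import * gives the robot as it stands. The module is installed in compiled form; this text tells all that it offers.
- The arm moves only by the tool servo_tool, never from a script. Its argument "targets" is a list that holds one entry, the list of rows, each a list of 7 numbers: the shift along the tool's x, y, z in mm, then the turn, a rotation vector about the tool's x, y, z in rad, then the opening in per cent of the stroke, from 0 (shut) to 100 (fully open). A call has 1 to 20 rows; each row is the pose to reach, as a shift and turn from the pose commanded when the call began, along the tool's axes at that moment; what a row does not reach only later rows make up. A row lasts 1/8 s, in which the tool goes at most 62.5 mm and 10.7 degrees, less where a joint would pass 70% of its speed; a pose out of reach is approached as far as the arm can. A call with a gripper value outside its range is refused whole. The fingers move at their own pace and stop on an object; "grip_force" is the grip in N (left out, the last holds). Time passes only in rows, so rows that repeat a pose let the fingers close. It gives the time, the measured TCP pose, the force, the opening and the grip force at its end, in the units of the state.
- state(): the state, without advancing time (a new reading comes with each control period).
- get_image(name): name is "scene" or "top" or "wrist"; returns the picture (480x640x3 uint8, red, green, blue); there is no depth.
- get_calibration(name): a dict with "vfov" (degrees; the focal length in pixels is half the picture's height over the tangent of half this angle, whatever the lens; pixels are square), "cx", "cy" (the principal point, pixels), "cam_to_world" (4x4, takes a point from camera to world coordinates). Camera axes: x right, y down, z forward; pixel columns grow to the right and rows downward; lengths in m; the calibration is good to about 2 mm. A picture is of the moment at which its call begins: read the wrist's pose just before it. get_calibration takes no time and is no camera call; for the wrist camera it gives the pose at the moment of the call.
- finish_job(): hands the job in; it is judged then, once.
Trained networks look in the newest picture that a camera, given by its name, has taken for a name from the list of things; names that differ only in an ending like _2 or _b are one class to them, and where a whole thing is asked for, a point or a joint stands for the part that bears it (a point fixed in the world has none). Each returns a list of dicts, best first, with "p" (0 to 1); they miss things now and then, are a little off and sometimes report something else, mostly with a low value. They report only what shows in the picture. A call takes as long as a camera call. They do not tell look-alikes from the thing itself.
- look_for(camera, query): "at" ([column, row] in pixels, amid what is visible of it).
- tip_of(camera, query): "at" ([column, row] in pixels: a listed point, or the origin of a listed thing).
The state is a dict: "clock": time; "joints": joint angles; "qd": joint speeds; "tau": joint torques, N m; "tool_pos": TCP position; "eef_rot": TCP orientation; "wrist_force": force on the tool from outside, world axes, zero at the start; "wrist_torque": the same for the moment, N m; "grip_width": finger opening in m; "grasp_force": force on a finger pad.
Only numpy, scipy, OpenCV 4.12 (cv2) and the standard library are available. Lean on these libraries where they do the work, as an engineer would, in place of code of your own. Each camera call takes 0.05 s, during which the arm holds its last target. There are 200 camera calls.

### The job

Push the paint tin along the worktop with the fingertips, without lifting or tipping it, fully home into the holding fixture until it stands against the back stop. Then push the clamp's toggle lever over past its centre so that it snaps down and its rubber pad holds the tin's lid. Leave the two tester pots and the tape roll where they are.

Things in the scene. Friction and masses are not known exactly. Their poses are not given: they have to be found in the camera images.
- fixture: aluminium holding fixture bolted to the worktop. Origin: on the worktop, where the tin's centre is when home. x points from the open mouth to the back stop (the way the tin is pushed), y left of that, z up. The tin slides on the worktop itself, up to the stop's face at x = 34.5 mm (42 mm high). The foot plate ends at x = 135 mm.
- mouth (a point): middle of the fixture's open mouth, on the worktop, 40 mm before the fixture's origin. The mouth is about 105 mm wide here; flared ends lead to two guide rails, 18 mm high, 80 mm apart, which run from 16 mm before to 44 mm behind the fixture's origin.
- hinge (a point): middle of the lever's hinge axis (along the fixture's y), at x = 85, y = 0, z = 84 mm in the fixture's frame, between two cheeks (up to 96 mm high, 35 mm over all).
- lever (a joint): angle (rad) of the clamp lever, a rigid steel V: 85 mm arm with a rubber pad, and a handle with a black crossbar. 0: open, handle leaning 37 degrees away from the tin (to the fixture's +x), arm up. Grows as the handle is pushed to the fixture's -x (about 8 N at first, 70 mm above the hinge). Past its centre, 0.63, a spring snaps it on. Closed: about 1.18 on a tin, 1.257 with none.
- lever_bar (a point): centre of the lever's black crossbar (18 mm thick, 66 mm long along the fixture's y), 100 mm from the hinge; moves with the lever. In the fixture's frame, open: x = 145, z = 164 mm; mid-swing: x = 85, z = 184; closed on a tin: x = 34, z = 170. A 9 x 14 mm steel bar leads from it down to the hinge.
- tin_mid (a point): centre (half-way up, z = 31 mm) of the paint tin, a loose upright metal tin with a flat lever lid, 68 mm across and 62 mm high, about 0.2 kg; it stands 130 to 180 mm in front of the fixture's origin, near the fixture's centre line, and is the thing to clamp.
- pot_a: loose tester pot with screw lid, 49 mm across and 60 mm high, beside the work; origin at the centre of its underside. Leave alone.
- pot_b: a second loose tester pot of the same shape, beside the work; origin at the centre of its underside. Leave alone.
- tape: loose roll of masking tape lying flat, 90 mm across and 19 mm high, beside the work; origin at the centre of its underside. Leave alone.
There are look-alikes about, which are no part of the job. Leave any turquoise or yellow look-alike of the part that bears tin_mid alone.

How it is judged:
By the outcome, as a careful person would: the job done as asked, in the order asked, and still so for the second after the job is handed in, with the robot touching nothing.
It also fails if it takes over 53 s, if anything falls off the work surface, if the arm or the gripper's body presses on something with over 40 N, if the wrist force passes 120 N, or if a joint passes its speed limit or range.

## Working session

There is one attempt and no reset: what is moved stays moved. The work goes in short steps, Python scripts to look and compute and a tool call to move; the robot and the scene stay as the last step left them, time stands still between calls to the robot, and variables do not carry over. Pictures are saved under pics/ and viewed, at most 10 in all, crops included, and the job is handed in when it is done.

Besides the shell and the picture viewer there is one more tool, called after "Call:" as name([rows], argument=value, ...), one row to a line, values as JSON. servo_tool: Moves the arm, as the interface text tells. Its arguments: {"type":"object","properties":{"targets":{"type":"array"},"grip_force":{"type":"number"}},"required":["targets"]}

```bash
mkdir -p pics; cat > h.py <<'E'
from station import *
import numpy as np, cv2
from scipy.spatial.transform import Rotation as R
def ray(cam,px):
    c=get_calibration(cam); f=240/np.tan(np.radians(c['vfov']/2))
    T=np.array(c['cam_to_world']); d=T[:3,:3]@np.array([(px[0]-c['cx'])/f,(px[1]-c['cy'])/f,1]); return T[:3,3],d
def onz(cam,px,z):
    o,d=ray(cam,px); return o+d*(z-o[2])/d[2]
def proj(cam,p):
    c=get_calibration(cam); f=240/np.tan(np.radians(c['vfov']/2))
    T=np.array(c['cam_to_world']); q=T[:3,:3].T@(np.array(p)-T[:3,3]); return [c['cx']+f*q[0]/q[2],c['cy']+f*q[1]/q[2]]
def shot(cam,n):
    cv2.imwrite(f'pics/{n}.png',get_image(cam)[:,:,::-1])
E
python3 - <<'E'
from h import *
s=state(); print(s['clock'],s['tool_pos'],s['eef_rot'])
Z=dict(mouth=0,hinge=.084,lever_bar=.164,tin_mid=.031,pot_a=0,tape=0,fixture=0)
for cam in('scene','top'):
    shot(cam,cam+'0'); c=get_calibration(cam); print(cam,c['vfov'],np.round(np.array(c['cam_to_world'])[:3,3],3))
    for q,z in Z.items():
        print(cam,q,[(np.round(d['at']),round(d['p'],2),np.round(onz(cam,d['at'],z),3)) for d in tip_of(cam,q)[:4]])
a=cv2.imread('pics/scene0.png');b=cv2.imread('pics/top0.png')
E
```

```text
0.0 [0.23645527 0.46827672 0.2260444 ] [-3.14008173e+00 -2.38497160e-04  2.67383556e+00]
scene 52.679805361391715 [ 0.064 -0.547  0.536]
scene mouth [(array([314., 294.]), 0.61, array([0.577, 0.024, 0.   ]))]
scene hinge [(array([266., 239.]), 0.96, array([0.552, 0.138, 0.084]))]
scene lever_bar [(array([246., 191.]), 0.73, array([0.554, 0.202, 0.164]))]
scene tin_mid [(array([350., 309.]), 0.8, array([ 0.565, -0.082,  0.031])), (array([396., 291.]), 0.73, array([ 0.666, -0.099,  0.031])), (array([276., 373.]), 0.69, array([ 0.373, -0.12 ,  0.031])), (array([442., 334.]), 0.67, array([ 0.628, -0.228,  0.031]))]
scene pot_a [(array([317., 252.]), 0.73, array([0.69 , 0.142, 0.   ])), (array([259., 330.]), 0.67, array([0.434, 0.006, 0.   ]))]
scene tape [(array([357., 270.]), 0.77, array([0.703, 0.033, 0.   ]))]
scene fixture [(array([303., 286.]), 0.58, array([0.579, 0.058, 0.   ]))]
top 57.83772700485842 [0.406 0.011 0.955]
top mouth []
top hinge [(array([266., 235.]), 0.67, array([0.562, 0.143, 0.084]))]
top lever_bar [(array([230., 228.]), 0.94, array([0.561, 0.198, 0.164]))]
top tin_mid [(array([400., 326.]), 0.97, array([ 0.379, -0.132,  0.031])), (array([419., 283.]), 0.95, array([ 0.466, -0.175,  0.031])), (array([376., 235.]), 0.8, array([ 0.57 , -0.086,  0.031])), (array([378., 188.]), 0.69, array([ 0.676, -0.093,  0.031]))]
top pot_a [(array([277., 182.]), 0.89, array([0.7  , 0.133, 0.   ])), (array([335., 299.]), 0.63, array([0.435, 0.002, 0.   ]))]
top tape [(array([318., 184.]), 0.93, array([0.695, 0.041, 0.   ]))]
top fixture []
```

View pics/scene0.png

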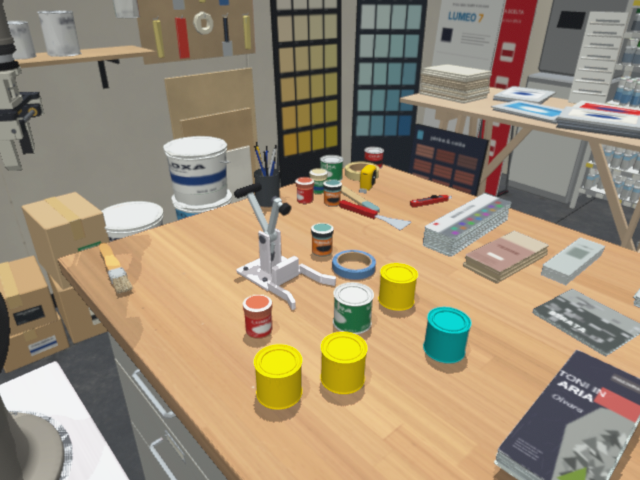

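View pics/top0.png

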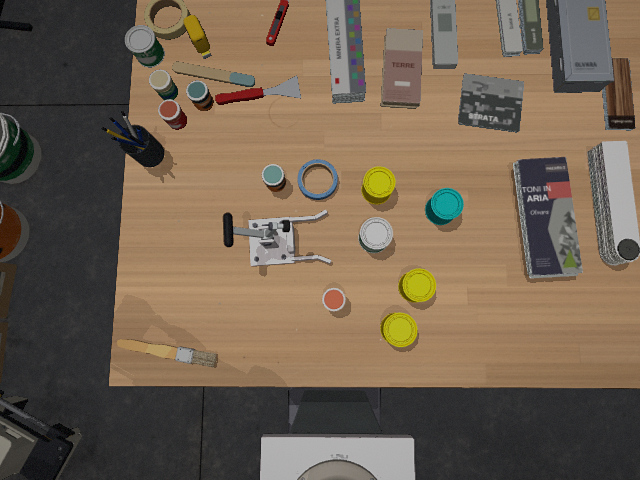

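Tin candidates in top: yellow (400,328), (419,285), (379,184); turquoise (445,206); white lid with green label (376,235). The last fits: it is not yellow or turquoise, and it stands on the fixture's centre line in front of the mouth. I'll confirm it in a crop.

```bash
python3 - <<'E'
import cv2
a=cv2.imread('pics/top0.png')[160:310,210:410]
cv2.imwrite('pics/crop.png',cv2.resize(a,None,fx=4,fy=4,interpolation=cv2.INTER_CUBIC))
E
```

```text
(no output)
```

View pics/crop.png

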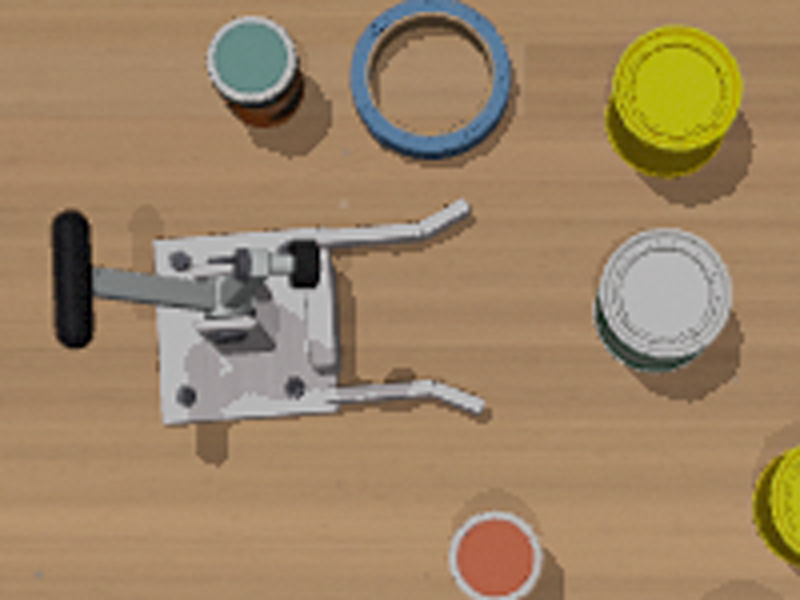

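The crop shows the white-lidded tin at about (376,233), and the fixture's mouth opens towards it. Next I'll compute the fixture pose from the features.

```bash
python3 - <<'E'
from h import *
P=lambda x,y,z:onz('top',(210+x/4-.4,160+y/4-.4),z)
for n,(x,y,z) in dict(flA=(465,203,.018),flB=(481,406,.018),bendA=(421,234,.018),bendB=(432,384,.018),bA=(155,241,.008),bB=(164,423,.008),fA=(332,240,.008),fB=(338,411,.008),bar=(72,279,.164+.0),lid=(665,293,.062),potA=(253,60,.06),potB=(495,557,.06),tape=(430,78,.019)).items(): print(n,np.round(P(x,y,z)*1000,1))
for cam in('scene','top'):
  get_image(cam)
# triangulate lid & hinge & bar
for q in('hinge','lever_bar','tin_mid'):
  r=[]
  for cam in('scene','top'):
    d=tip_of(cam,q); t=dict(scene=(350,309),top=(376,235))[cam]
    a=d[0]['at'] if q!='tin_mid' else min(d,key=lambda e:np.hypot(e['at'][0]-t[0],e['at'][1]-t[1]))['at']
    r.append(ray(cam,a))
  A=[];b=[]
  for o,v in r:
    v=v/np.linalg.norm(v);M=np.eye(3)-np.outer(v,v);A.append(M);b.append(M@o)
  print(q,np.round(1000*np.linalg.lstsq(np.vstack(A),np.hstack(b),rcond=None)[0],1))
E
```

```text
flA [628.7  22.1  18. ]
flB [515.8  13.6  18. ]
bendA [611.3  46.4  18. ]
bendB [527.9  40.2  18. ]
bA [610.1 195.4   8. ]
bB [508.  187.8   8. ]
fA [610.3  96.4   8. ]
fB [514.4  92.1   8. ]
bar [558.6 203.3 164. ]
lid [569.7 -82.5  62. ]
potA [697.7 135.1  60. ]
potB [433.2   6.6  60. ]
tape [700.   41.6  19. ]Traceback (most recent call last):
  File "<stdin>", line 11, in <module>
IndexError: list index out of range
```

```bash
cat >> h.py <<'E'
O=np.array([.5691,.0583]); YAW=1.645
FX=np.array([np.cos(YAW),np.sin(YAW)]); FY=np.array([-FX[1],FX[0]])
def F2W(x,y,z): return np.append(O+(x*FX+y*FY)/1000,z/1000)
def W2F(p): d=np.array(p[:2])-O; return np.round([d@FX*1000,d@FY*1000,*(np.array(p[2:])*1000)],1)
def move(x,y,z,yaw=YAW):
    s=state(); Rt=R.from_euler('xyz',s['eef_rot']); Rg=R.from_euler('xyz',[np.pi,0,yaw])
    print('clock',s['clock'],'at F',W2F(s['tool_pos']),'shift',np.round(Rt.inv().apply(F2W(x,y,z)-s['tool_pos'])*1000,1),'turn',np.round((Rt.inv()*Rg).as_rotvec(),3),'f',np.round(s['wrist_force'],1),'w',round(s['grip_width'],4))
E
python3 - <<'E'
from h import *
move(-202,10,226)
for p in((445,206),(419,285),(379,184)): print(W2F(onz('top',p,.062)))
print(W2F(onz('top',(210+665/4-.4,160+293/4-.4),.062)))
E
```

```text
clock 1.0 at F [433.8 301.  226.7] shift [-577.3 -394.6    0.7] turn [ 0.    -0.     1.029] f [ 0.4  0.3 -0.3] w 0.092
[-290.1  -35.9   62. ]
[-218.1  124.5   62. ]
[-156.9  -94.5   62. ]
[-140.5    9.8   62. ]
```

Call:
servo_tool([
  [[-577,-395,0,0,0,1.03,43],[-577,-395,0,0,0,1.03,43],[-577,-395,0,0,0,1.03,43],[-577,-395,0,0,0,1.03,43],[-577,-395,0,0,0,1.03,43],[-577,-395,0,0,0,1.03,43],[-577,-395,0,0,0,1.03,43],[-577,-395,0,0,0,1.03,43],[-577,-395,0,0,0,1.03,43],[-577,-395,0,0,0,1.03,43],[-577,-395,0,0,0,1.03,43],[-577,-395,0,0,0,1.03,43],[-577,-395,0,0,0,1.03,43],[-577,-395,0,0,0,1.03,43],[-577,-395,0,0,0,1.03,43],[-577,-395,0,0,0,1.03,43],[-577,-395,0,0,0,1.03,43],[-577,-395,0,0,0,1.03,43]],
])

```text
clock: 3.25
tool_pos: [0.5736, -0.144, 0.2268]
eef_rot: [3.141, -0.0, 1.644]
wrist_force: [0.2, 0.2, -0.6]
grip_width: 0.0395
grasp_force: 0.0
```

```bash
python3 - <<'E'
from h import *
move(-202,10,21); shot('wrist','w1')
for q,z in dict(mouth=0,hinge=.084,lever_bar=.164,tin_mid=.031,fixture=0).items(): print(q,[(np.round(d['at']),round(d['p'],2),W2F(onz('wrist',d['at'],z))) for d in tip_of('wrist',q)[:4]])
E
```

```text
clock 3.25 at F [-202.    10.5  226.8] shift [  0.    0.5 205.8] turn [ 0.    -0.    -0.001] f [ 0.2  0.2 -0.6] w 0.0395
mouth []
hinge []
lever_bar []
tin_mid [(array([ 87., 169.]), 0.9, array([-168.2,  208.7,   31. ])), (array([315., 134.]), 0.68, array([-139.1,    9.9,   31. ])), (array([443., 156.]), 0.66, array([-157.6, -100.2,   31. ])), (array([190., 223.]), 0.62, array([-217.3,  122.5,   31. ]))]
fixture []
```

View pics/w1.png

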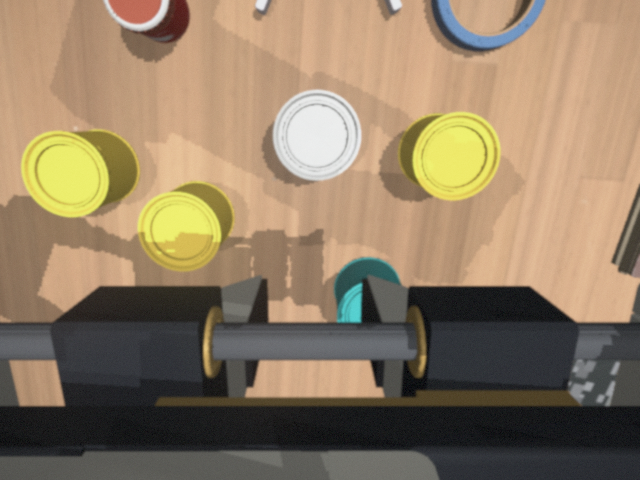

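The white lid is at (317,135), giving the tin at (-139, 10) mm in the fixture frame, which agrees with the top view. The flare tips are at (262,5) and (396,5). The space behind the tin is clear, so I'll descend.

Call:
servo_tool([
  [[0,0,60,0,0,0,43],[0,0,120,0,0,0,43],[0,0,170,0,0,0,43],[0,0,200,0,0,0,43],[0,0,205,0,0,0,43],[0,0,205,0,0,0,43]],
])

```text
clock: 4.3
tool_pos: [0.5742, -0.1443, 0.0225]
eef_rot: [3.141, 0.0, 1.644]
wrist_force: [0.7, -0.3, 0.8]
grip_width: 0.0394
grasp_force: 0.0
```

```bash
python3 - <<'E'
from h import *
move(-80,0,22)
move(-37,0,22)
shot('top','t2')
b=cv2.imread('pics/t2.png')
# flare tips from the w1 view, wrist was at z .2268
c=get_calibration('wrist'); T=np.array(c['cam_to_world']); dz=.2268-state()['tool_pos'][2]; f=240/np.tan(np.radians(c['vfov']/2))
for px in((262,5),(396,5)):
    d=T[:3,:3]@np.array([(px[0]-c['cx'])/f,(px[1]-c['cy'])/f,1]); o=T[:3,3]+[0,0,dz]; print(W2F(o+d*(.018-o[2])/d[2]))
E
```

```text
clock 4.3 at F [-202.5    9.9   22.5] shift [122.5   9.8   0.4] turn [ 0.001  0.    -0.001] f [ 0.7 -0.3  0.8] w 0.0394
clock 4.3 at F [-202.5    9.9   22.5] shift [165.5   9.7   0.4] turn [ 0.001  0.    -0.001] f [ 0.7 -0.3  0.8] w 0.0394
[-38.4  51.6  18. ]
[-38.5 -57.4  18. ]
```

Call:
servo_tool([
  [[10,0,0,0,0,0,43],[18,0,0,0,0,0,43],[23,0,0,0,0,0,43],[28,0,0,0,0,0,43],[33,1,0,0,0,0,43],[38,2,0,0,0,0,43],[43,2.5,0,0,0,0,43],[49,3,0,0,0,0,43],[55,4,0,0,0,0,43],[61,5,0,0,0,0,43],[67,6,0,0,0,0,43],[73,7,0,0,0,0,43],[79,8,0,0,0,0,43],[85,9,0,0,0,0,43],[91,10,0,0,0,0,43],[97,10.5,0,0,0,0,43],[103,11,0,0,0,0,43],[109,11,0,0,0,0,43],[114,11,0,0,0,0,43],[117,11,0,0,0,0,43]],
])

```text
clock: 6.85
tool_pos: [0.576, -0.0263, 0.0217]
eef_rot: [3.142, -0.0, 1.644]
wrist_force: [0.5, -2.8, 2.6]
grip_width: 0.0393
grasp_force: 1.4
```

```bash
python3 - <<'E'
from h import *
move(-37,-1,22)
shot('top','t3'); a=cv2.imread('pics/t3.png')[180:290,230:410]
b=cv2.imread('pics/t3.png'); get_image('scene')
cv2.imwrite('pics/c3.png',cv2.resize(a,None,fx=4,fy=4,interpolation=cv2.INTER_CUBIC))
E
```

```text
clock 6.85 at F [-84.8  -0.6  21.7] shift [47.8  0.3 -0.3] turn [ 0.    -0.    -0.001] f [ 0.5 -2.8  2.6] w 0.0393
```

View pics/c3.png

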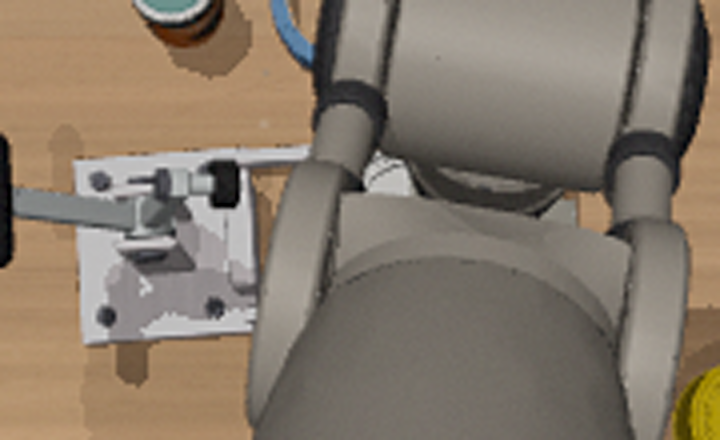

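```bash
python3 - <<'E'
from h import *
print(W2F(np.array(get_calibration('wrist')['cam_to_world'])[:3,3]), W2F(state()['tool_pos']))
shot('wrist','w4')
d=onz('top',(210+305/4,160+262/4),.160); print('pad',W2F(d))
E
```

```text
[-10.8  -0.6 180.4] [-84.7  -0.6  21.6]
pad [3.63e+01 1.00e-01 1.60e+02]
```

View pics/w4.png

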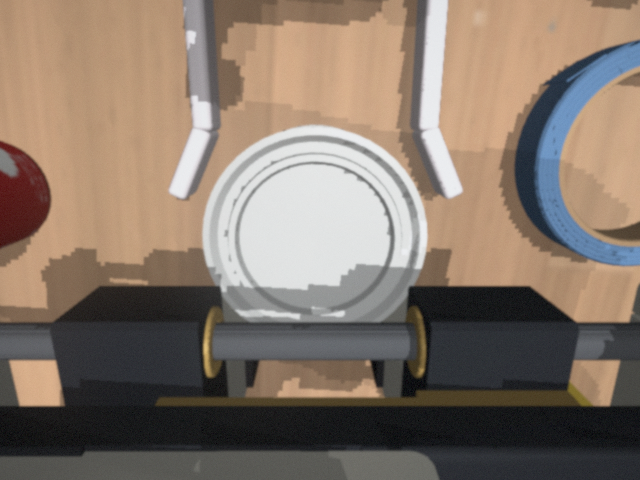

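The tin is centred between the rails (tin centre column 315, rails' middle 315). But the camera leads the tool by 74 mm at z = 180, and would reach the raised clamp pad (x 36, z 160). I'll back off, lift, half-turn the tool and come down again.

Call:
servo_tool([
  [[-20,0,0,0,0,0,43],[-22,0,-50,0,0,0,43],[-22,0,-90,0,0,0.17,43],[-22,0,-95,0,0,0.35,43],[-22,0,-95,0,0,0.53,43],[-22,0,-95,0,0,0.71,43],[-22,0,-95,0,0,0.89,43],[-22,0,-95,0,0,1.07,43],[-22,0,-95,0,0,1.25,43],[-22,0,-95,0,0,1.43,43],[-22,0,-95,0,0,1.61,43],[-22,0,-95,0,0,1.79,43],[-22,0,-95,0,0,1.97,43],[-22,0,-95,0,0,2.15,43],[-22,0,-95,0,0,2.33,43],[-22,0,-95,0,0,2.51,43],[-22,0,-95,0,0,2.69,43],[-22,0,-95,0,0,2.87,43],[-22,0,-95,0,0,3.05,43],[-22,0,-95,0,0,3.14,43]],
])

```text
clock: 9.5
tool_pos: [0.5775, -0.0499, 0.1164]
eef_rot: [3.141, 0.0, -1.501]
wrist_force: [0.1, -0.5, 0.6]
grip_width: 0.0399
grasp_force: 0.0
```

```bash
python3 - <<'E'
from h import *
move(-107,-1,22,YAW-np.pi); print(state()['joints'])
E
```

```text
clock 9.5 at F [-108.5   -0.3  116.4] shift [-1.5 -0.7 94.4] turn [ 0.001  0.    -0.005] f [ 0.1 -0.5  0.6] w 0.0399
[-2.18421789e-01  5.45684394e-01  1.51961163e+00  1.22045550e-04
  1.07699202e+00  2.85342571e+00]
```

Call:
servo_tool([
  [[0,0,50,0,0,0,43],[0,0,85,0,0,0,43],[0,0,94,0,0,0,43],[-8,0,94,0,0,0,43],[-16,0,94,0,0,0,43],[-20,0,94,0,0,0,43],[-24,0,94,0,0,0,43],[-28,0,94,0,0,0,43],[-32,0,94,0,0,0,43],[-36,0,94,0,0,0,43],[-40,0,94,0,0,0,43],[-44,0,94,0,0,0,43],[-48,0,94,0,0,0,43],[-52,0,94,0,0,0,43],[-56,0,94,0,0,0,43],[-60,0,94,0,0,0,43],[-63,0,94,0,0,0,43],[-65,0,94,0,0,0,43],[-67,0,94,0,0,0,43]],
])

```text
clock: 11.88
tool_pos: [0.5727, 0.0184, 0.0227]
eef_rot: [-3.142, 0.0, -1.496]
wrist_force: [0.3, -2.1, 2.3]
grip_width: 0.0397
grasp_force: 1.6
```

```bash
python3 - <<'E'
from h import *
move(-37,-1,22,YAW-np.pi); print(state()['joints'][5])
E
```

```text
clock 11.875 at F [-40.1  -0.6  22.7] shift [-3.1 -0.4  0.7] turn [-0.  0.  0.] f [ 0.3 -2.1  2.3] w 0.0397
2.965234775022961
```

Call:
servo_tool([
  [[-1,0,0,0,0,0,43],[-2,0,0,0,0,0,43],[-3,0,0,0,0,0,43],[-3,0,0,0,0,0,43]],
])

```text
clock: 12.38
tool_pos: [0.5724, 0.0213, 0.0227]
eef_rot: [3.142, 0.0, -1.496]
wrist_force: [0.2, -2.6, 1.8]
grip_width: 0.0396
grasp_force: 1.3
```

Call:
servo_tool([
  [[-1,0,0,0,0,0,43],[-2,0,0,0,0,0,43],[-2.5,0,0,0,0,0,43],[-2.5,0,0,0,0,0,43]],
])

```text
clock: 12.88
tool_pos: [0.5725, 0.0223, 0.0228]
eef_rot: [-3.141, -0.002, -1.496]
wrist_force: [0.2, -9.6, 2.3]
grip_width: 0.0392
grasp_force: 4.2
```

Call:
servo_tool([
  [[-1,0,0,0,0,0,43],[-2,0,0,0,0,0,43],[-2,0,0,0,0,0,43]],
])

```text
clock: 13.25
tool_pos: [0.5726, 0.0225, 0.023]
eef_rot: [-3.141, -0.004, -1.496]
wrist_force: [0.4, -16.9, 2.1]
grip_width: 0.0395
grasp_force: 7.3
```

```bash
python3 - <<'E'
from h import *
move(-37,-1,22,YAW-np.pi)
E
```

```text
clock 13.25 at F [-35.9  -0.8  23. ] shift [ 1.1 -0.2  1. ] turn [-0.001 -0.004  0.001] f [  0.4 -16.9   2.1] w 0.0395
```

Call:
servo_tool([
  [[10,0,0,0,0,0,43],[50,0,0,0,0,0,43],[90,0,-50,0,0,-0.17,43],[100,0,-110,0,0,-0.35,43],[100,0,-170,0,0,-0.53,43],[100,0,-225,0,0,-0.71,43],[100,0,-225,0,0,-0.89,43],[100,0,-225,0,0,-1.07,43],[100,0,-225,0,0,-1.25,25],[100,0,-225,0,0,-1.43,25],[100,0,-225,0,0,-1.61,25],[100,0,-225,0,0,-1.79,25],[100,0,-225,0,0,-1.97,25],[100,0,-225,0,0,-2.15,25],[100,0,-225,0,0,-2.33,25],[100,0,-225,0,0,-2.51,25],[100,0,-225,0,0,-2.69,25],[100,0,-225,0,0,-2.87,25],[100,0,-225,0,0,-3.05,25],[100,0,-225,0,0,-3.14,25]],
])

```text
clock: 15.75
tool_pos: [0.5792, -0.0733, 0.2471]
eef_rot: [-3.14, -0.002, 1.648]
wrist_force: [-0.5, 0.8, 0.5]
grip_width: 0.0231
grasp_force: 0.0
```

```bash
python3 - <<'E'
from h import *
move(180,0,250); print(state()['joints'][5])
shot('scene','s5'); print([(np.round(d['at']),round(d['p'],2),W2F(onz('scene',d['at'],.164))) for d in tip_of('scene','lever_bar')], np.round(proj('scene',F2W(0,0,31))), [np.round(d['at']) for d in tip_of('scene','tin_mid')])
a=cv2.imread('pics/s5.png')[160:340,180:420]
cv2.imwrite('pics/c5.png',cv2.resize(a,None,fx=3,fy=3,interpolation=cv2.INTER_CUBIC))
E
```

```text
clock 15.75 at F [-132.    -0.4  247.1] shift [312.    0.7  -2.4] turn [-0.001 -0.002  0.003] f [-0.5  0.8  0.5] w 0.0231
-0.33543835104490066
[(array([248., 190.]), 0.72, array([143.4,   1. , 164. ]))] [299. 275.] [array([298., 273.]), array([339., 363.]), array([397., 289.]), array([442., 332.]), array([277., 377.])]
```

View pics/c5.png

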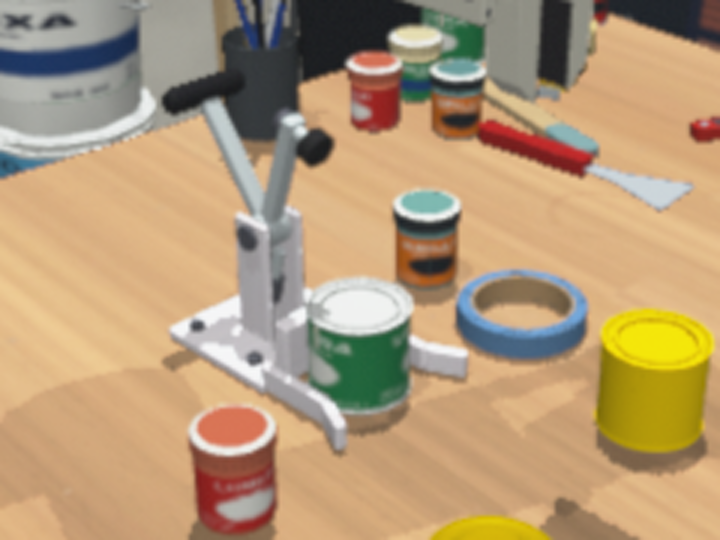

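The tin stands at home: detected at (298,273), predicted (299,275). The lever bar is at (143, 1) mm in the fixture frame. I'll go over the lever and come down behind the bar.

Call:
servo_tool([
  [[60,0,-15,0,0,0,25],[120,0,-15,0,0,0,25],[180,0,-15,0,0,0,25],[240,0,-15,0,0,0,25],[290,0,-10,0,0,0,25],[312,0,-5,0,0,0,25],[312,0,0,0,0,0,25],[312,0,45,0,0,0,25],[312,0,85,0,0,0,25],[312,0,95,0,0,0,25],[312,0,95,0,0,0,25]],
])

```text
clock: 17.27
tool_pos: [0.5573, 0.2361, 0.1531]
eef_rot: [-3.142, 0.0, 1.642]
wrist_force: [-0.3, 0.6, 0.6]
grip_width: 0.0226
grasp_force: 0.0
```

```bash
python3 - <<'E'
from h import *
move(80,0,165); print(state()['joints'])
E
```

```text
clock 17.275 at F [178.2  -1.4 153.1] shift [-98.2  -1.2 -11.9] turn [-0.     0.    -0.003] f [-0.3  0.6  0.6] w 0.0226
[ 2.74271879e-01  5.50427628e-01  1.39796803e+00 -1.22698880e-04
  1.19326998e+00  2.02981634e-01]
```

Call:
servo_tool([
  [[-7,-1,0,0,0,0,25],[-12,-1,0,0,0,0,25],[-16,-1,0,0,0,0,25],[-20,-1,-2,0,0,0,25],[-25,-1,-4,0,0,0,25],[-30,-1,-6,0,0,0,25],[-35,-1,-8,0,0,0,25],[-40,-1,-10,0,0,0,25],[-45,-1,-11,0,0,0,25]],
])

```text
clock: 18.4
tool_pos: [0.5593, 0.192, 0.1643]
eef_rot: [3.141, -0.0, 1.644]
wrist_force: [-0.1, 2.4, 1.7]
grip_width: 0.0231
grasp_force: 1.3
```

Call:
servo_tool([
  [[-5,0,-1,0,0,0,25],[-10,0,-2,0,0,0,25],[-15,0,-3,0,0,0,25],[-20,0,-4,0,0,0,25],[-25,0,-4,0,0,0,25],[-30,0,-4,0,0,0,25],[-36,0,-4,0,0,0,25],[-42,0,-4,0,0,0,25],[-48,0,-4,0,0,0,25],[-54,0,-3,0,0,0,25],[-54,0,-3,0,0,0,25]],
])

```text
clock: 19.77
tool_pos: [0.5631, 0.1379, 0.1666]
eef_rot: [-3.141, -0.0, 1.643]
wrist_force: [-0.4, -0.5, -0.6]
grip_width: 0.0231
grasp_force: 0.0
```

```bash
python3 - <<'E'
from h import *
move(180,0,165)
shot('scene','s6'); print(np.round(proj('scene',F2W(34,0,170))),[(np.round(d['at']),round(d['p'],2)) for d in tip_of('scene','lever_bar')])
a=cv2.imread('pics/s6.png')[160:340,180:420]
cv2.imwrite('pics/c6.png',cv2.resize(a,None,fx=3,fy=3,interpolation=cv2.INTER_CUBIC))
E
```

```text
clock 19.775 at F [7.980e+01 1.000e-01 1.666e+02] shift [ 1.002e+02 -1.000e-01  1.700e+00] turn [-0.    -0.    -0.002] f [-0.4 -0.5 -0.6] w 0.0231
[286. 204.] [(array([284., 206.]), 0.56), (array([319., 249.]), 0.53), (array([356., 266.]), 0.3)]
```

View pics/c6.png

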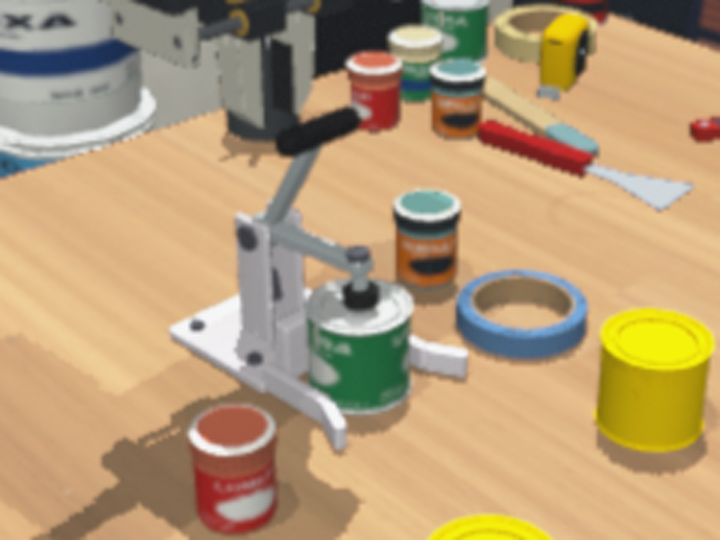

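The lever has snapped over: the bar is at (284,206), expected (286,204), and the pad is on the lid. I'll back away.

Call:
servo_tool([
  [[30,0,0,0,0,0,25],[70,0,-10,0,0,0,25],[90,0,-50,0,0,0,25],[90,0,-80,0,0,0,25],[90,0,-80,0,0,0,25],[90,0,-80,0,0,0,25]],
])

```text
clock: 20.62
tool_pos: [0.5559, 0.228, 0.2456]
eef_rot: [-3.14, 0.0, 1.644]
wrist_force: [-0.8, -0.1, -0.9]
grip_width: 0.0229
grasp_force: 0.0
```

```bash
python3 - <<'E'
from h import *
get_image('scene'); print(state()['clock'],[np.round(d['at']) for d in tip_of('scene','lever_bar')][:1],[np.round(d['at']) for d in tip_of('scene','tin_mid')],state()['wrist_force'])
print(finish_job())
E
```

```text
20.675 [array([285., 205.])] [array([343., 364.]), array([277., 374.]), array([395., 285.]), array([443., 332.]), array([298., 274.]), array([287., 206.])] [0.29532206 0.28001874 0.26851535]
the job is handed in; nothing more can be done
None
```

The tin stands against the back stop with the clamp snapped shut on its lid. The pots and tape were left where they were, and I handed the job in at about 21 s with the arm clear.

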